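# Fit the drill chuck in the lathe tailstock

### The job

Fit the drill chuck to the lathe's tailstock: lift it out of its fitted tray by the bare shank, lay it in the wooden cradle on the lathe bed and let go, then take it by its body, push the taper shank straight and lightly into the quill as far as it goes and let go. Then take the soft-face mallet and tap the chuck's nose at least twice, drawing back between taps, until the taper has gone fully home and is locked. Lay the mallet back down flat on the bench, and do not disturb the oil bottle, the mug or the drill case.

Things in the scene. Friction and masses are not known exactly. Their poses are not given: they have to be found in the camera images.
- chuck: Dark drill chuck with a bright steel taper shank (arbor), 162 mm long, about 0.5 kg. Origin on its axis at the big end of the taper; +x runs along the axis to the nose. Shank: from x = 0 (24 mm across) to x = -81 mm (20 mm across); grip it at about x = -32 mm. The chuck proper is 46 mm across from x = 6 to 64 mm, then a nose 32 mm across whose flat end is at x = 81 mm. It balances at about x = 4 mm. It starts lying level in the tray.
- chuck_nose (a point): Centre of the flat front end of the chuck's nose, where it is tapped (81 mm along +x from the chuck's origin; axes as the chuck's).
- tray: Light wooden fitted tray, fixed to the bench, 182 x 112 mm, 44 mm high; origin under the place of the chuck's origin, x along the chuck, as the chuck lies. The chuck's axis lies 31 mm above the bench. The body of the chuck is sunk in a pocket 50 mm wide whose walls (x = 2 to 95 mm) rise 13 mm above its axis, so it cannot be gripped there; the shank lies free over the open end, 8 mm thick floor, with only a low rest notch, 50 mm wide and 32 mm high, at x = -65 to -79 mm.
- cradle: Hardwood cradle, fixed on the lathe bed, 170 x 100 mm; origin on the ways (100 mm above the bench), its x axis points along the quill, away from the tailstock: lay the chuck's x axis (nose) along it. Two low shoulders (tops 20 mm above the ways, 24 mm apart, 68 mm over all, x = 10 to 82 mm) carry the chuck's body and a V notch (x = -62 to -78 mm, tops 40 mm high, 62 mm wide) carries the thin end of the shank; the board between is 14 mm thick.
- cradle_seat (a point): Where the chuck's origin comes to lie in the cradle: 40 mm above the ways, i.e. 140 mm above the bench. Axes as the cradle's.
- tailstock: Green lathe tailstock clamped on the bed, its place along the bed varies; origin on the ways (100 mm above the bench) under its middle. Quill axis along its y axis, 110 mm above the ways; the barrel is 66 mm across and ends 45 mm behind the quill mouth, the quill is 42 mm across. A handwheel is at the back end.
- quill_mouth (a point): Centre of the quill's open end, 210 mm above the bench; +y points straight out of the bore (taper 1:20, 24 mm at the mouth, 86 mm deep). A hand push of up to 10 N leaves the shank's big end (chuck origin) 3 to 12 mm outside, and it stays in. Mallet taps of 10 N or more wedge it in by a few mm each, then less; it is home and locked when flush. 30 N taps go up to 5 mm deeper: harmless.
- mallet: Small soft-face mallet, 195 mm long, 0.3 kg, lying level on the bench. Origin at the centre of the head, 20 mm above the bench. Head: cylinder 40 mm across along its y axis, flat faces at y = +45 mm (red) and y = -45 mm (white). Wooden handle 25 mm thick (grip it at about x = -48 mm, close to the head) runs along -x to a 40 mm rubber end at x = -160 to -175 mm. It balances at about x = -28 mm.
- lathe: Green bench lathe, bolted to the bench; origin on the bench under its centre line, which runs along y 210 mm above the bench. Bed 110 mm wide with its top (the ways) 100 mm above the bench, lead screw up to 76 mm in front (-x) of the centre line. Carriage at y = 270 to 370 mm, up to 245 mm high, reaching 175 mm in front of the centre line; three-jaw chuck and headstock from y = 370 mm on.
- oil_bottle: Yellow oil bottle, 60 mm across, 165 mm tall, standing on the bench; origin under its centre. Leave it alone.
- mug: White mug, 80 mm across, 90 mm tall, origin under its centre, handle to its +y. Leave it alone.
- drill_case: Orange and black drill case, 105 x 62 mm, 43 mm high, origin under its centre. Leave it alone.
Things that resemble listed ones, but are neither listed nor needed, are in the scene too. Leave any blue or turquoise look-alike of the mallet alone.

How it is judged (in metres and radians):
On the way, in this order (a step that is already met when the one before it is completed fails the run):
1. the chuck lies in the cradle, let go (horizontal distance between chuck and cradle_seat below 0.025 m and z of chuck in the frame of cradle_seat below 0.008 m and angle between the x axis of chuck and the x axis of cradle, either way round below 0.15 rad and contact force between the fingers and chuck below 0.05 N), for 0.2 s.
2. the shank is in the quill (big end within 20 mm of the mouth) and the chuck is let go (y of chuck in the frame of quill_mouth below 0.02 m and distance between chuck and quill_mouth below 0.022 m and angle between the x axis of chuck and the y axis of tailstock, either way round below 0.1 rad and contact force between the fingers and chuck below 0.05 N), for 0.2 s.
3. the mallet taps the chuck (contact force between mallet and chuck above 2 N and contact force between the fingers and chuck below 0.05 N).
4. the mallet draws back (contact force between mallet and chuck below 0.01 N), for 0.1 s.
5. the mallet taps the chuck again (all of step 3).
At the end, for the whole second after the job is handed in: The chuck sits in the quill, in line with it (within 0.03 rad), its taper driven home so that the big end of the shank stands less than 2 mm in front of the quill mouth (deeper is fine), at rest; the mallet lies flat on the bench, at rest (y of chuck in the frame of quill_mouth below 0.002 m and distance between chuck and quill_mouth below 0.01 m and angle between the x axis of chuck and the y axis of tailstock, either way round below 0.03 rad and linear speed of each of chuck, mallet below 0.01 m/s and height (world z) of mallet between 0.01 and 0.03 m and angle between mallet's own x axis and vertical above 1.4 rad); the robot touches nothing.
It fails at once if the oil bottle, the mug or the drill case is moved more than 25 mm or tipped (distance of any of oil_bottle, mug, drill_case from where it was at the start of the episode above 0.025 m or angle between any of oil_bottle, mug's own z axis and vertical above 0.3 rad).
It also fails if it takes over 72 s, if anything falls off the work surface, if the arm or the gripper's body presses on something with over 40 N, if the wrist force passes 120 N, or if a joint passes its speed limit or range.

### The arm

A 6-joint arm with a two-finger parallel gripper is mounted at the origin on the work surface. World frame = base frame: x ahead of the robot, y to its left, z up, the work surface at z = 0. Lengths are in m, angles in degrees, forces in N, time in s.
With the tool pointing down it reaches from about 0.4 to 0.825 m from the base axis. Payload 7 kg.
Tool frame: the origin (TCP) lies on the centre line of the jaws, within the pads' length; the fingertips stand 11 mm ahead of it and the grasp point (between the pads) lies 8 mm behind it; z points along the fingers, y is the line along which they close (so a half turn about z gives the same grasp; the last joint's range is limited). The gripper opens to 88 mm and grips with 3 to 60 N. Pads are 19 mm wide; open, the fingers measure 130 mm over their backs; the gripper's body (78 mm by 193 mm) begins 47 mm behind the grasp point.
Start: joints at [-52.363, 20.546, 0.682, 0, -70.136, -16.507], TCP at [0.243, -0.63, 0.238] pointing down, gripper open.
Joint ranges: [-176.03, 176.03], [-82.01, 121.73], [-58.28, 71.71], [-173.87, 95.51], [-174.79, -0.11], [-173.66, 173.66]. Speed limits (degrees/s): [136.94, 136.94, 172.46, 180, 180, 180].

### API

Orientations are given as [roll, pitch, yaw] about the fixed x, y, z axes, in that order (R = Rz(yaw) Ry(pitch) Rx(roll)).
In Python, from plant import r, capture, camera_model, job gives the robot as it stands.
- The arm moves only by the tool drive_tool, never from a script. Its argument "increments" is a list that holds one entry, the list of rows, each a list of 5 numbers: the gripper's target within -1 to 1 (fully open at 1, half-way at 0, shut at -1), then the shift along the tool's x, y, z scaled (see below), then the turn about the tool's z scaled (see below). In form: [[[gripper, tx, ty, tz, roll], ...]]. A call has 1 to 5 rows; each row is the pose to reach, as a shift and turn from the pose commanded when the call began, along the tool's axes at that moment, turning the shorter way round; what a row does not reach only later rows make up. The controller multiplies each number of a shift by 120 mm and each number of a turn by 360 degrees. A row lasts 1/8 s, in which the tool goes at most 62.5 mm and 10.7 degrees, less where a joint would pass 70% of its speed; a pose out of reach is approached as far as the arm can. A call with a number of a shift or a turn outside -1 to 1 is refused whole. A call with a gripper value outside its range is refused whole. The fingers move at their own pace and stop on an object; "squeeze" is the grip in N (left out, the last holds). Time passes only in rows, so rows that repeat a pose let the fingers close. It gives the time, the measured TCP pose, the force, the opening and the grip force at its end, in the units of the state.
- r.get_state(): the state, without advancing time (a new reading comes with each control period).
- capture(name): name is "side" or "top"; returns the picture (420x560x3 uint8, red, green, blue); there is no depth.
- camera_model(name): a dict with "camera_matrix" (3x3 intrinsics, pixels), "k1" (the pictures are not rectified: a ray, as slopes to the right and down, at radius r is drawn at 1 + k1 r^2 times it, then the intrinsics apply), "rvec" (rotation vector, rad) and "tvec" (3), from world to camera coordinates, as OpenCV has them. Camera axes: x right, y down, z forward; pixel columns grow to the right and rows downward; lengths in m; the calibration is good to about 2 mm. A picture is of the moment at which its call begins. camera_model takes no time and is no camera call.
- job.close_job(): hands the job in; it is judged then, once.
The state is a dict: "time_s": time; "joints": joint angles; "qd": joint speeds; "joint_torque": joint torques, N m; "tcp_pos": TCP position; "eef_rot": TCP orientation; "contact_force": force on the tool from outside, world axes, zero at the start; "moment": the same for the moment, N m; "gripper_width": finger opening in m; "gripper_force": force on a finger pad.
Only numpy, scipy, OpenCV 4.12 (cv2) and the standard library are available. Lean on these libraries where they do the work, as an engineer would, in place of code of your own. Each camera call takes 0.05 s, during which the arm holds its last target. There are 200 camera calls.

## Working session

There is one attempt and no reset: what is moved stays moved. The work goes in short steps, Python scripts to look and compute and a tool call to move; the robot and the scene stay as the last step left them, time stands still between calls to the robot, and variables do not carry over. Pictures are saved under pics/ and viewed, at most 14 in all, crops included, and the job is handed in when it is done.

Besides the shell and the picture viewer there is one more tool, called after "Call:" as name(argument=value, ...) on one line, values as JSON. drive_tool: Moves the arm, as the interface text tells. Its arguments: {"type":"object","properties":{"increments":{"type":"array"},"squeeze":{"type":"number"}},"required":["increments"]}

```bash
ls; mkdir -p pics; python3 - <<'E'
from plant import r, capture, camera_model, job
import cv2,numpy as np
for n in("top","side"):
    cv2.imwrite(f"pics/{n}0.png",cv2.cvtColor(capture(n),cv2.COLOR_RGB2BGR))
    m=camera_model(n);print(n,m)
    R=cv2.Rodrigues(np.array(m['rvec']))[0];print(-R.T@np.array(m['tvec']).ravel(),R[2])
print(r.get_state())
E
```

```text
pics
top {'camera_matrix': array([[389.31941486,   0.        , 279.4822021 ],
       [  0.        , 389.31941486, 214.19245944],
       [  0.        ,   0.        ,   1.        ]]), 'k1': 0.0194288884335375, 'rvec': array([ 2.13130471, -2.15543536,  0.15706489]), 'tvec': array([-0.01490582,  0.4304232 ,  1.34240044])}
[ 0.22709093 -0.02141668  1.39122115] [ 0.14780504  0.0012123  -0.98901577]
side {'camera_matrix': array([[528.58920764,   0.        , 280.97015719],
       [  0.        , 528.58920764, 211.76028585],
       [  0.        ,   0.        ,   1.        ]]), 'k1': -0.03932442792669835, 'rvec': array([ 0.10429557, -2.67698395,  1.51860146]), 'tvec': array([0.41168016, 0.13567951, 1.5185382 ])}
[0.28117407 1.26485551 0.90273442] [ 0.08731953 -0.85442825 -0.51217933]
{'time_s': 0.1, 'joints': array([-5.23646822e+01,  2.05898255e+01,  6.39466572e-01, -1.54595452e-02,
       -7.01352900e+01, -1.65062849e+01]), 'qd': array([-0.06596535, -0.01493815,  0.10970529,  0.0286419 ,  0.02653314,
        0.22353633]), 'joint_torque': array([-1.79516355e-03, -5.84162307e+01,  2.93754351e+01,  7.01538205e+00,
        1.01889332e-02, -7.76388583e-05]), 'tcp_pos': array([ 0.24313046, -0.62925661,  0.23669873]), 'eef_rot': array([ 1.79913751e+02, -1.04018714e-02, -1.58876223e+02]), 'contact_force': array([-0.00183687, -0.81865051,  0.28807918]), 'moment': array([ 0.00120684, -0.04323679, -0.05582402]), 'gripper_force': 0.0, 'gripper_width': 0.08768967580562813}
```

View pics/top0.png

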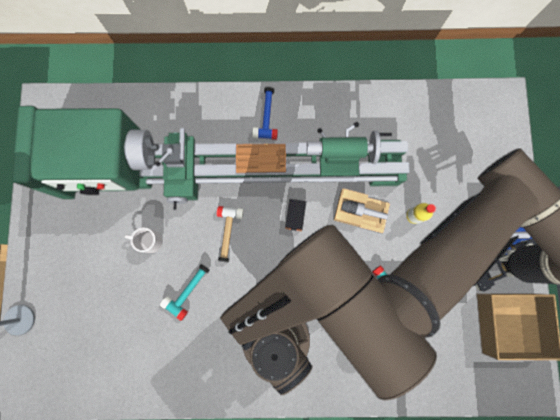

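View pics/side0.png

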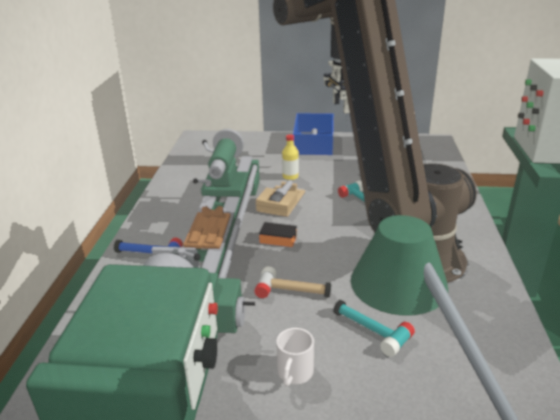

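Candidates for the mallet: the wooden-handled one with its head at top px (230,212), the turquoise ones at (185,290) and (378,270), and the blue one at (267,120). The wooden-handled one with red and white faces fits the description. The chuck is in the tray at about (350..385,208..214), with its nose to the left (+y). The cradle is at (262,158) and the quill mouth near (303,148). I'll enlarge both views to confirm.

```bash
cat > h.py <<'E'
import cv2,numpy as np
from plant import r,capture,camera_model,job
def cam(n):
    m=camera_model(n);R=cv2.Rodrigues(np.array(m['rvec']))[0];t=np.array(m['tvec']).ravel()
    return m['camera_matrix'],m['k1'],R,t
def ray(n,p):
    K,k,R,t=cam(n)
    q=cv2.undistortPoints(np.array([[p]],float),K,np.array([k,0,0,0.]))[0,0]
    return -R.T@t,R.T@np.array([q[0],q[1],1.])
def onz(n,p,z):
    c,d=ray(n,p);return c+d*(z-c[2])/d[2]
def proj(n,X):
    K,k,R,t=cam(n);return cv2.projectPoints(np.array([X],float),cv2.Rodrigues(R)[0],t,K,np.array([k,0,0,0.]))[0].ravel()
def tri(p,q):
    c,d=ray('top',p);e,f=ray('side',q)
    s=np.linalg.lstsq(np.c_[d,-f],e-c,rcond=None)[0]
    a,b=c+d*s[0],e+f*s[1];return (a+b)/2,np.linalg.norm(a-b)
def crop(src,x0,y0,x1,y1,s,out):
    im=cv2.resize(src[y0:y1,x0:x1],None,fx=s,fy=s,interpolation=cv2.INTER_CUBIC)
    for x in range((x0+19)//20*20,x1,20):
        cv2.putText(im,str(x),(int((x+.5-x0)*s)-12,10),0,.35,(0,0,255),1);cv2.line(im,(int((x+.5-x0)*s),12),(int((x+.5-x0)*s),18),(0,0,255),1)
    for y in range((y0+19)//20*20,y1,20):
        cv2.putText(im,str(y),(0,int((y+.5-y0)*s)+4),0,.35,(0,0,255),1);cv2.line(im,(26,int((y+.5-y0)*s)),(32,int((y+.5-y0)*s)),(0,0,255),1)
    cv2.imwrite(out,im)
E
python3 - <<'E'
from h import *
crop(cv2.imread('pics/top0.png'),200,115,442,265,3.3,'pics/c1.png')
crop(cv2.imread('pics/side0.png'),170,125,350,305,3.3,'pics/c2.png')
E
```

```text
(no output)
```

View pics/c1.png

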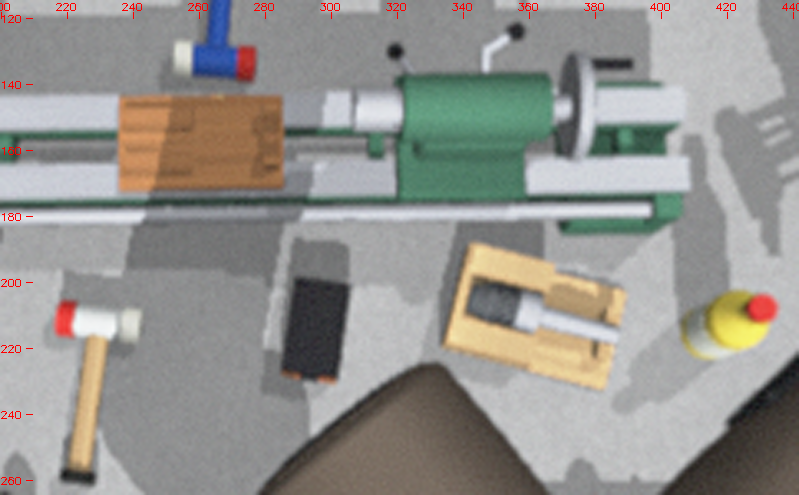

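View pics/c2.png

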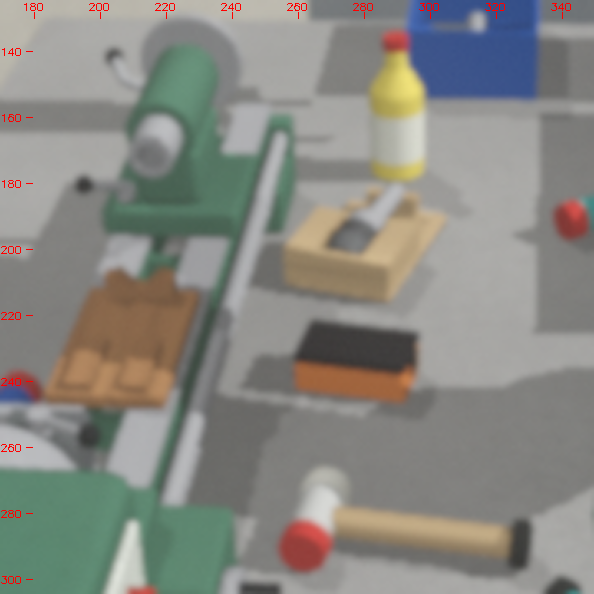

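Confirmed: the mallet with the wooden handle has its red face at (220,211), its white face at (239,212) and its rubber end at (223,258). The quill mouth is at top (307,148.5) and side (216,171.4). In the tray, the shank's thin end is at top (387,216.5) and the body's left end is at about (341.5,205). The cradle covers top (236..285,143..171).

```bash
python3 - <<'E'
from h import *
np.set_printoptions(precision=4,suppress=True)
f=lambda a,b:(200+a/3.3-.5,115+b/3.3-.5); g=lambda a,b:(170+a/3.3-.5,125+b/3.3-.5)
print('quill',tri(f(354,111),g(152,153)),onz('top',f(354,111),.21),onz('side',g(152,153),.21))
print('barrel edges',[onz('top',f(*p),.21) for p in((402,75),(402,140),(552,75),(552,140))])
for n,p in dict(NW=(470,243),SW=(443,345)).items(): print('tray',n,onz('top',f(*p),.044))
for n,p in dict(NE=(625,290),SE=(605,388)).items(): print('tray',n,onz('top',f(*p),.032),onz('top',f(*p),.008))
im=cv2.imread('pics/top0.png');hsv=cv2.cvtColor(im,cv2.COLOR_BGR2HSV)
for n,p in dict(thin=(615,337),big=(540,311),bodyfar=(467,298)).items(): print('chuck',n,onz('top',f(*p),.031))
for n,p in dict(c1=(120,96),c2=(283,96),c3=(283,188),c4=(120,188)).items(): print('cradle',n,onz('top',f(*p),.115))
print('mallet',{n:onz('top',f(*p),.02) for n,p in dict(red=(57,318),white=(138,324),headc=(98,322),hs=(96,338),rub=(80,478)).items()})
print('lathe rods ways edges',[onz('top',f(*p),.1) for p in((20,95),(20,200),(660,88),(670,190))])
E
```

```text
quill (array([ 0.6117, -0.1078,  0.2138]), np.float64(0.0005933947181341494)) [ 0.6127 -0.1081  0.21  ] [ 0.6139 -0.1155  0.21  ]
barrel edges [array([ 0.6478, -0.1547,  0.21  ]), array([ 0.5836, -0.1531,  0.21  ]), array([ 0.6458, -0.2979,  0.21  ]), array([ 0.5817, -0.2952,  0.21  ])]
tray NW [ 0.5189 -0.2412  0.044 ]
tray SW [ 0.4091 -0.2089  0.044 ]
tray NE [ 0.468  -0.4073  0.032 ] [ 0.4723 -0.4141  0.008 ]
tray SE [ 0.3628 -0.3806  0.032 ] [ 0.3652 -0.3869  0.008 ]
chuck thin [ 0.4174 -0.3942  0.031 ]
chuck big [ 0.4465 -0.3156  0.031 ]
chuck bodyfar [ 0.4615 -0.2381  0.031 ]
cradle c1 [0.6626 0.126  0.115 ]
cradle c2 [ 0.6606 -0.0422  0.115 ]
cradle c3 [ 0.5631 -0.0409  0.115 ]
cradle c4 [0.565  0.1255 0.115 ]
mallet {'red': array([0.4466, 0.2037, 0.02  ]), 'white': array([0.439 , 0.1162, 0.02  ]), 'headc': array([0.4417, 0.1594, 0.02  ]), 'hs': array([0.4243, 0.1614, 0.02  ]), 'rub': array([0.2745, 0.1771, 0.02  ])}
lathe rods ways edges [array([0.6699, 0.232 , 0.1   ]), array([0.5574, 0.2302, 0.1   ]), array([ 0.6692, -0.4352,  0.1   ]), array([ 0.56  , -0.4395,  0.1   ])]
```

```bash
python3 - <<'E'
from h import *
np.set_printoptions(precision=4,suppress=True)
f=lambda a,b:(200+a/3.3-.5,115+b/3.3-.5)
for n,p in dict(screw=(500,220),brL=(562,235),brR=(650,235)).items(): print(n,onz('top',f(*p),.08),onz('top',f(*p),.0))
im=cv2.imread('pics/top0.png');hsv=cv2.cvtColor(im,cv2.COLOR_BGR2HSV)
m=np.zeros(im.shape[:2],np.uint8);m[198:224,355:392]=1
s=((hsv[...,1]<45)&(hsv[...,2]>110)&(m>0)).astype(np.uint8)
d=((hsv[...,2]<100)&(hsv[...,1]<70)&(m>0)).astype(np.uint8);d[:,:]=0
d[198:216,338:362]=((hsv[...,2]<105)&(hsv[...,1]<80))[198:216,338:362]
for nm,q in(('shank',s),('body',d)):
    k,l,st,c=cv2.connectedComponentsWithStats(q);i=1+st[1:,4].argmax()
    y,x=np.where(l==i);P=np.array([onz('top',(a,b),.031)[:2] for a,b in zip(x,y)]);mu=P.mean(0)
    w,v=np.linalg.eigh(np.cov((P-mu).T));u=v[:,1]*np.sign(v[1,1]);t=(P-mu)@u
    print(nm,st[i],mu,np.degrees(np.arctan2(u[1],u[0])),mu+u*t.min(),mu+u*t.max(),np.sqrt(w[0]*12))
E
```

```text
screw [ 0.5352 -0.2675  0.08  ] [ 0.554  -0.2825  0.    ]
brL [ 0.5184 -0.3313  0.08  ] [ 0.5362 -0.3502  0.    ]
brR [ 0.5173 -0.4226  0.08  ] [ 0.535 -0.447  0.   ]
shank [355 198  37  26 387] [ 0.4392 -0.3598] 86.68908495594962 [ 0.4361 -0.4135] [ 0.4434 -0.2868] 0.07718356794707984
body [343 200  16   7  62] [ 0.4688 -0.2713] 80.43962872605381 [ 0.4643 -0.2979] [ 0.4731 -0.2457] 0.016609791036833257
```

Call:
drive_tool(increments=[[[1,-0.4,0.28,0,0],[1,-0.77,0.547,0,0]]], squeeze=60)

```text
time_s: 0.35
tcp_pos: [0.306, -0.5339, 0.2366]
eef_rot: [179.9, -0.0, -159.0]
contact_force: [1.2, -1.2, -0.4]
gripper_width: 0.0875
gripper_force: 0.0
```

Call:
drive_tool(increments=[[[1,-0.4,0.28,0,0],[1,-0.77,0.547,0,0]]])

```text
time_s: 0.6
tcp_pos: [0.369, -0.4388, 0.2373]
eef_rot: [180.0, -0.0, -158.9]
contact_force: [1.7, -0.8, -0.3]
gripper_width: 0.0876
gripper_force: 0.0
```

Call:
drive_tool(increments=[[[1,-0.4,0.28,0,-0.029],[1,-0.77,0.547,0,-0.058],[1,-0.77,0.547,0,-0.087],[1,-0.77,0.547,0,-0.116],[1,-0.77,0.547,0,-0.147]]])

```text
time_s: 1.23
tcp_pos: [0.4309, -0.3455, 0.2373]
eef_rot: [180.0, 0.0, -106.0]
contact_force: [0.4, -0.2, 0.2]
gripper_width: 0.0877
gripper_force: 0.0
```

```bash
cat >> h.py <<'E'
def plan(x,y,z,yaw):
    s=r.get_state();p=s['tcp_pos'];a=np.radians(s['eef_rot'][2]);d=np.array([x,y,z])-p
    t=np.array([np.cos(a)*d[0]+np.sin(a)*d[1],np.sin(a)*d[0]-np.cos(a)*d[1],-d[2]])/.12
    tr=(s['eef_rot'][2]-yaw+180)%360-180
    print('tcp',np.round(p,4),'yaw',round(s['eef_rot'][2],1),'->',np.round(t,3),'turn',round(tr/360,4),'t',s['time_s'],'J',np.round(s['joints'],0),'F',np.round(s['contact_force'],1),'w',round(s['gripper_width'],4))
E
python3 - <<'E'
from h import *
np.set_printoptions(precision=4,suppress=True)
g=lambda a,b:(170+a/3.3-.5,125+b/3.3-.5)
for n,p in dict(thin=(398,190),big=(362,222)).items(): print(n,onz('side',g(*p),.031))
plan(.4307,-.3458,.15,-106)
s=capture('side');t=capture('top')
cv2.imwrite('pics/s1.png',s[...,::-1]);cv2.imwrite('pics/t1.png',t[...,::-1])
a=cv2.resize(t[150:260,300:430,::-1],None,fx=3,fy=3,interpolation=2);b=cv2.resize(s[120:230,230:360,::-1],None,fx=3,fy=3,interpolation=2)
cv2.imwrite('pics/v1.png',np.hstack([a,b]))
E
```

```text
thin [ 0.4158 -0.3962  0.031 ]
big [ 0.4479 -0.3227  0.031 ]
tcp [ 0.4309 -0.3455  0.2373] yaw -106.0 -> [0.003 0.001 0.727] turn 0.0001 t 1.225 J [-18.   9. -15.  -0. -66.   2.] F [ 0.4 -0.2  0.2] w 0.0877
```

View pics/v1.png

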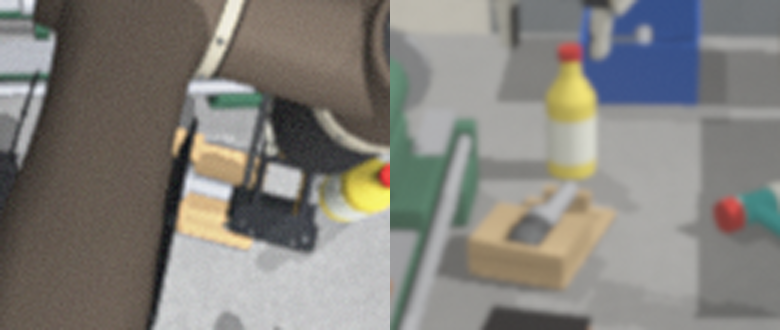

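Call:
drive_tool(increments=[[[1,0,-0.025,0.5,0],[1,0,-0.025,0.9,0],[1,0,-0.025,1.0,0]]])

```text
time_s: 1.7
tcp_pos: [0.4317, -0.3461, 0.1147]
eef_rot: [179.7, 0.0, -106.6]
contact_force: [0.2, -0.2, 0.4]
gripper_width: 0.0876
gripper_force: 0.0
```

Call:
drive_tool(increments=[[[1,0,0,0.3,0],[1,0,0,0.55,0],[1,0,0,0.72,0],[1,0,0,0.76,0],[1,0,0,0.76,0]]])

```text
time_s: 2.33
tcp_pos: [0.4346, -0.3473, 0.0274]
eef_rot: [-179.9, -0.0, -106.4]
contact_force: [-0.5, -0.1, 0.1]
gripper_width: 0.0874
gripper_force: 0.0
```

Call:
drive_tool(increments=[[[-0.4,0,0,0,0],[-0.4,0,0,0,0],[-0.4,0,0,0,0]]], squeeze=4)

```text
time_s: 2.7
tcp_pos: [0.434, -0.3469, 0.0269]
eef_rot: [-180.0, -0.0, -106.4]
contact_force: [-0.2, -0.2, -0.1]
gripper_width: 0.0634
gripper_force: 0.0
```

Call:
drive_tool(increments=[[[-0.4,0,0,0,0],[-0.4,0,0,0,0],[-0.4,0,0,0,0],[-0.4,0,0,0,0],[-0.4,0,0,0,0]]])

```text
time_s: 3.32
tcp_pos: [0.4338, -0.3468, 0.0263]
eef_rot: [180.0, -0.0, -106.4]
contact_force: [-0.0, -0.2, -1.2]
gripper_width: 0.0264
gripper_force: 0.0
```

Call:
drive_tool(increments=[[[-0.8,0,0,0,0],[-0.8,0,0,0,0]]])

```text
time_s: 3.58
tcp_pos: [0.4336, -0.3468, 0.0264]
eef_rot: [180.0, -0.0, -106.4]
contact_force: [-0.8, -0.1, -0.1]
gripper_width: 0.0208
gripper_force: 4.0
```

Call:
drive_tool(increments=[[[-1,0,0,0,0],[-1,0,0,0,0],[-1,0,0,0,0]]], squeeze=60)

```text
time_s: 3.95
tcp_pos: [0.4336, -0.3468, 0.0263]
eef_rot: [180.0, 0.0, -106.4]
contact_force: [-1.2, 0.8, 1.5]
gripper_width: 0.0197
gripper_force: 60.0
```

Call:
drive_tool(increments=[[[-1,0,0,-0.1,0],[-1,0,0,-0.2,0],[-1,0,0,-0.35,0],[-1,0,0,-0.5,0],[-1,0,0,-0.5,0]]])

```text
time_s: 4.58
tcp_pos: [0.435, -0.3473, 0.0883]
eef_rot: [-179.8, -0.0, -106.4]
contact_force: [-0.4, -0.2, -6.1]
gripper_width: 0.0196
gripper_force: 60.0
```

```bash
python3 - <<'E'
from h import *
plan(.613,.005,.26,-90)
s=capture('side');t=capture('top')
cv2.imwrite('pics/s2.png',s[...,::-1]);cv2.imwrite('pics/t2.png',t[...,::-1])
a=cv2.resize(t[160:260,330:430,::-1],None,fx=4,fy=4,interpolation=2);b=cv2.resize(s[130:230,240:340,::-1],None,fx=4,fy=4,interpolation=2)
cv2.imwrite('pics/v2.png',np.hstack([a,b]))
E
```

```text
tcp [ 0.435  -0.3473  0.0883] yaw -106.4 -> [-3.235 -0.597 -1.431] turn -0.0454 t 4.575 J [-18.  18. -25.   0. -47.   2.] F [-0.4 -0.2 -6.1] w 0.0196
```

View pics/v2.png

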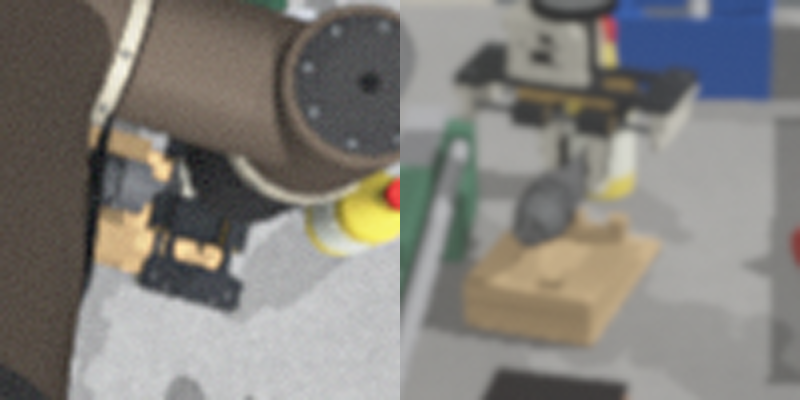

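```bash
python3 - <<'E'
from h import *
import numpy as np
for d in(0,5,10,15,20):
    a=np.radians(d);L=np.array([.032+.064,.113])
    for l in L: print(d,l,proj('side',[.435+l*np.cos(a)*.282,-.347+l*np.cos(a)*.959,.094-l*np.sin(a)]).round(1),end=' ')
    print()
im=cv2.imread('pics/s2.png');h=cv2.cvtColor(im,cv2.COLOR_BGR2HSV)
m=((h[...,1]<60)&(h[...,2]<125)).astype(np.uint8);q=np.zeros_like(m);q[165:195,262:295]=m[165:195,262:295]
print(*[''.join('#' if v else '.' for v in row) for row in q[165:195,262:295]],sep='\n')
E
```

```text
0 0.096 [272.5 184.7] 0 0.113 [270.6 187. ] 
5 0.096 [272.7 186.9] 5 0.113 [270.7 189.6] 
10 0.096 [272.9 189. ] 10 0.113 [270.9 192.1] 
15 0.096 [273.1 190.9] 15 0.113 [271.3 194.3] 
20 0.096 [273.5 192.7] 20 0.113 [271.7 196.4] 
.................####............
.................####............
.................####............
.................####..##........
.................########........
.................########........
.................########........
................#########........
..............###########........
...........##############........
.........################........
........#################........
.......##################........
.......##################........
.......#################.........
.......################..........
.......###############...........
.......#######..######...........
.......#######.#######...........
......###############............
......###############............
......##############.............
......##############.............
......#############..............
.......##########................
........######...................
.........##......................
.................................
.................................
.................................
```

```bash
python3 - <<'E'
from h import *
def ext(gx,d):
    a=np.radians(d);c,s=np.cos(a),np.sin(a);u=np.array([.282*c,.959*c,-s]);w=np.array([.959,-.282,0]);v=np.cross(w,u)
    P=[]
    for x,R in((.006,.023),(.064,.023),(.081,.016)):
        for t in np.linspace(0,6.28,40): P.append(proj('side',np.array([.435,-.347,.094])+u*(x-gx)+R*(np.cos(t)*w+np.sin(t)*v)))
    P=np.array(P);return np.r_[P.min(0),P.max(0)].round(1)
for gx in(-.032,-.045):
    for d in(0,6,12):print(gx,d,ext(gx,d))
E
```

```text
-0.032 0 [266.  170.8 285.5 191.4]
-0.032 6 [266.2 172.2 285.5 194.2]
-0.032 12 [266.5 173.6 285.6 196.8]
-0.045 0 [264.4 172.5 284.1 193.2]
-0.045 6 [264.7 174.2 284.1 196.4]
-0.045 12 [265.  175.9 284.3 199.3]
```

Call:
drive_tool(increments=[[[-1,0,0,-0.3,-0.015],[-1,0,0,-0.6,-0.03],[-1,0,0,-0.93,-0.0436],[-1,0,0,-0.93,-0.0436]]])

```text
time_s: 5.18
tcp_pos: [0.4352, -0.3475, 0.2004]
eef_rot: [-179.7, -0.1, -90.6]
contact_force: [1.2, -0.8, -6.5]
gripper_width: 0.0194
gripper_force: 60.0
```

Call:
drive_tool(increments=[[[-1,-0.25,0,0,0],[-1,-0.6,0,0,0],[-1,-1,0,0,0]]])

```text
time_s: 5.55
tcp_pos: [0.434, -0.2257, 0.1958]
eef_rot: [179.8, 0.0, -90.8]
contact_force: [1.3, 0.5, -3.4]
gripper_width: 0.0195
gripper_force: 59.9
```

Call:
drive_tool(increments=[[[-1,-0.4,0,0,0],[-1,-0.75,0,0,0],[-1,-1,0,0,0]]])

```text
time_s: 5.92
tcp_pos: [0.4353, -0.1052, 0.1962]
eef_rot: [179.8, 0.0, -90.7]
contact_force: [0.4, -0.2, -3.8]
gripper_width: 0.0194
gripper_force: 59.9
```

Call:
drive_tool(increments=[[[-1,-0.3,-0.1,0,0],[-1,-0.6,-0.3,0,0],[-1,-0.9,-0.5,0,0],[-1,-0.95,-0.5,0,0]]])

```text
time_s: 6.42
tcp_pos: [0.4984, 0.0083, 0.1958]
eef_rot: [179.8, -0.0, -90.6]
contact_force: [-1.0, -1.1, -4.2]
gripper_width: 0.0196
gripper_force: 59.9
```

Call:
drive_tool(increments=[[[-1,0,-0.3,0,0],[-1,0,-0.7,0,0],[-1,0,-0.95,0,0],[-1,0,-0.98,0,0],[-1,0,-0.98,0,0]]])

```text
time_s: 7.05
tcp_pos: [0.6142, 0.0046, 0.1961]
eef_rot: [179.8, -0.0, -90.7]
contact_force: [-0.3, 0.1, -4.6]
gripper_width: 0.0197
gripper_force: 59.9
```

```bash
python3 - <<'E'
from h import *
plan(.6128,.007,.14,-90.7)
s=capture('side');t=capture('top')
cv2.imwrite('pics/s3.png',s[...,::-1]);cv2.imwrite('pics/t3.png',t[...,::-1])
a=cv2.resize(t[100:200,210:310,::-1],None,fx=4,fy=4,interpolation=2);b=cv2.resize(s[140:265,165:265,::-1],None,fx=4,fy=4,interpolation=2)
cv2.imwrite('pics/v3.png',np.hstack([np.pad(a,((0,100),(0,0),(0,0))),b]))
E
```

```text
tcp [0.6142 0.0046 0.1961] yaw -90.7 -> [-0.02   0.012  0.468] turn -0.0001 t 7.05 J [ 19.  17. -11.  -0. -63. -19.] F [-0.3  0.1 -4.6] w 0.0197
```

View pics/v3.png

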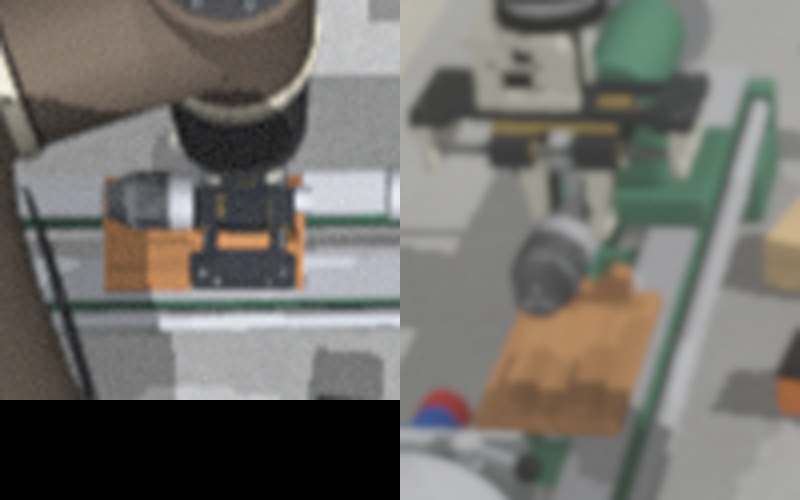

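```bash
python3 - <<'E'
from h import *
np.set_printoptions(precision=4,suppress=True)
im=cv2.imread('pics/t3.png')
print(onz('top',(210+104/4-.5,100+200/4-.5),.2),onz('top',(210+120/4-.5,100+200/4-.5),.2),onz('top',(210+168/4-.5,100+200/4-.5),.2),onz('top',(210+193/4-.5,100+200/4-.5),.2))
print(im[150,228:262].tolist())
b=im[138:164,246].tolist();print(b);print(onz('top',(246,142.5),.2),onz('top',(246,157),.2))
# side nose face centre
print(tri((210+104/4-.5,100+200/4-.5),(165+(540-400)/4-.5,140+285/4-.5)))
E
```

```text
[0.6141 0.1172 0.2   ] [0.614  0.1045 0.2   ] [0.6135 0.0665 0.2   ] [0.6133 0.0467 0.2   ]
[[162, 156, 153], [161, 153, 151], [163, 156, 154], [162, 157, 154], [158, 154, 149], [163, 155, 152], [156, 148, 146], [129, 126, 128], [100, 105, 114], [78, 76, 83], [86, 81, 79], [79, 75, 73], [90, 88, 85], [117, 113, 108], [124, 119, 116], [113, 109, 105], [101, 100, 96], [97, 94, 91], [98, 94, 91], [97, 95, 92], [100, 96, 93], [107, 104, 101], [104, 100, 98], [122, 117, 113], [181, 172, 172], [220, 211, 208], [221, 215, 213], [223, 219, 216], [226, 220, 217], [214, 203, 200], [120, 116, 113], [58, 54, 52], [65, 54, 54], [66, 63, 59]]
[[147, 149, 146], [152, 149, 150], [144, 145, 145], [147, 146, 144], [118, 119, 119], [79, 79, 77], [68, 66, 64], [81, 78, 77], [90, 88, 83], [99, 93, 93], [95, 93, 90], [98, 94, 93], [98, 94, 91], [105, 103, 99], [108, 103, 101], [108, 104, 100], [93, 88, 86], [69, 64, 61], [73, 71, 71], [73, 83, 105], [69, 98, 134], [68, 100, 138], [69, 100, 136], [64, 96, 135], [71, 101, 142], [66, 102, 138]]
[0.6368 0.0839 0.2   ] [0.5892 0.0839 0.2   ]
(array([0.6105, 0.116 , 0.2102]), np.float64(0.000641169004671754))
```

Call:
drive_tool(increments=[[[-1,-0.028,0.01,0.2,0],[-1,-0.028,0.01,0.4,0],[-1,-0.028,0.01,0.47,0],[-1,-0.028,0.01,0.48,0],[-1,-0.028,0.01,0.48,0]]])

```text
time_s: 7.78
tcp_pos: [0.6148, 0.0085, 0.1414]
eef_rot: [-179.9, 0.0, -90.7]
contact_force: [-0.3, -0.2, -4.9]
gripper_width: 0.0197
gripper_force: 59.9
```

Call:
drive_tool(increments=[[[-1,0,0,0.01,0],[-1,0,0,0.02,0],[-1,0,0,0.02,0]]])

```text
time_s: 8.15
tcp_pos: [0.6143, 0.0084, 0.138]
eef_rot: [-180.0, 0.0, -90.7]
contact_force: [-0.4, 0.0, -5.3]
gripper_width: 0.0196
gripper_force: 59.9
```

Call:
drive_tool(increments=[[[-1,0,0.008,0.008,0],[-1,0,0.008,0.015,0],[-1,0,0.008,0.015,0],[-1,0,0.008,0.015,0]]])

```text
time_s: 8.65
tcp_pos: [0.6135, 0.0084, 0.1364]
eef_rot: [-180.0, -0.0, -90.7]
contact_force: [0.4, -1.6, -2.7]
gripper_width: 0.0195
gripper_force: 59.9
```

Call:
drive_tool(increments=[[[-1,0,0,0.01,0],[-1,0,0,0.02,0],[-1,0,0,0.02,0],[-1,0,0,0.02,0]]])

```text
time_s: 9.15
tcp_pos: [0.614, 0.0083, 0.1344]
eef_rot: [-179.9, 0.0, -90.7]
contact_force: [2.2, -3.3, 3.8]
gripper_width: 0.0193
gripper_force: 60.0
```

Call:
drive_tool(increments=[[[0.8,0,0,0,0],[0.8,0,0,0,0],[0.8,0,0,0,0],[0.8,0,0,0,0],[0.8,0,0,0,0]]])

```text
time_s: 9.78
tcp_pos: [0.6133, 0.0085, 0.1337]
eef_rot: [180.0, 0.0, -90.7]
contact_force: [-0.2, 0.0, -0.3]
gripper_width: 0.0636
gripper_force: 0.0
```

Call:
drive_tool(increments=[[[0.8,0,0,-0.3,0],[1,0,0,-0.6,0],[1,0,0,-0.75,0],[1,0,0,-0.75,0]]])

```text
time_s: 10.28
tcp_pos: [0.6141, 0.0086, 0.2254]
eef_rot: [-179.8, 0.0, -90.7]
contact_force: [-0.0, -0.8, -1.4]
gripper_width: 0.0873
gripper_force: 0.0
```

```bash
python3 - <<'E'
from h import *
np.set_printoptions(precision=4,suppress=True)
plan(.613,.065,.137,-90.7)
s=capture('side');t=capture('top')
cv2.imwrite('pics/s4.png',s[...,::-1]);cv2.imwrite('pics/t4.png',t[...,::-1])
print(t[150,228:262].sum(1).tolist(),onz('top',(236,151),.14))
b=cv2.resize(s[140:265,165:265,::-1],None,fx=4,fy=4,interpolation=2);a=cv2.resize(t[100:200,210:310,::-1],None,fx=4,fy=4,interpolation=2)
cv2.imwrite('pics/v4.png',np.hstack([np.pad(a,((0,100),(0,0),(0,0))),b]))
E
```

```text
tcp [0.6141 0.0086 0.2254] yaw -90.7 -> [-0.47   0.015  0.737] turn 0.0001 t 10.275 J [ 19.  15.  -9.   0. -66. -20.] F [-0.  -0.8 -1.4] w 0.0873
[462, 463, 459, 463, 456, 471, 447, 398, 341, 311, 259, 263, 257, 221, 211, 203, 197, 197, 170, 176, 186, 177, 174, 167, 230, 359, 407, 415, 414, 383, 342, 283, 215, 164] [0.6284 0.1225 0.14  ]
```

View pics/v4.png

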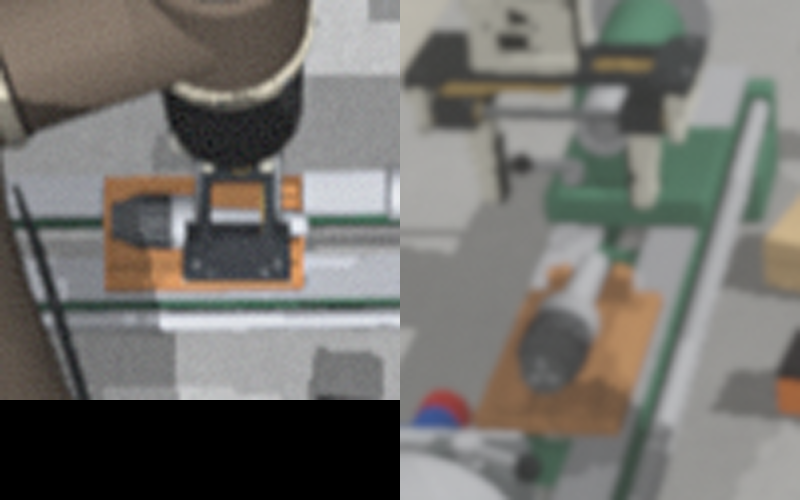

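Call:
drive_tool(increments=[[[1,-0.25,0.01,0,0],[1,-0.47,0.01,0,0],[1,-0.47,0.01,0.2,0],[1,-0.47,0.01,0.5,0],[1,-0.47,0.01,0.7,0]]])

```text
time_s: 11.0
tcp_pos: [0.6114, 0.0646, 0.1367]
eef_rot: [179.8, -0.1, -90.7]
contact_force: [0.8, 0.3, 0.0]
gripper_width: 0.0875
gripper_force: 0.0
```

Call:
drive_tool(increments=[[[0.3,0,0,0.03,0],[0.2,0,0,0.03,0],[0.2,0,0,0.03,0],[0.2,0,0,0.03,0]]])

```text
time_s: 11.5
tcp_pos: [0.6133, 0.065, 0.1371]
eef_rot: [-179.9, 0.0, -90.7]
contact_force: [0.3, 0.4, 0.2]
gripper_width: 0.0553
gripper_force: 0.0
```

Call:
drive_tool(increments=[[[-0.3,0,0,0,0],[-0.3,0,0,0,0],[-0.3,0,0,0,0]]], squeeze=4)

```text
time_s: 11.88
tcp_pos: [0.6147, 0.0653, 0.1374]
eef_rot: [-179.8, 0.1, -90.6]
contact_force: [5.6, 0.9, 2.4]
gripper_width: 0.0459
gripper_force: 4.0
```

Call:
drive_tool(increments=[[[-0.3,0,-0.015,0,0],[-0.3,0,-0.015,0,0],[-0.3,0,-0.015,0,0]]])

```text
time_s: 12.25
tcp_pos: [0.6153, 0.0651, 0.1367]
eef_rot: [-179.9, 0.0, -90.7]
contact_force: [3.1, 1.6, 5.2]
gripper_width: 0.0458
gripper_force: 4.0
```

Call:
drive_tool(increments=[[[-1,0,-0.004,0,0],[-1,0,-0.004,0,0],[-1,0,-0.004,0,0]]], squeeze=60)

```text
time_s: 12.62
tcp_pos: [0.6153, 0.0651, 0.1367]
eef_rot: [-180.0, 0.0, -90.7]
contact_force: [2.7, 1.7, 5.9]
gripper_width: 0.0448
gripper_force: 60.0
```

Call:
drive_tool(increments=[[[-1,0,0,-0.2,0],[-1,0,0,-0.4,0],[-1,0,0,-0.58,0],[-1,0,0,-0.58,0],[-1,0,0,-0.58,0]]])

```text
time_s: 13.25
tcp_pos: [0.6134, 0.0645, 0.2035]
eef_rot: [179.8, -0.0, -90.7]
contact_force: [-0.3, 0.3, -4.1]
gripper_width: 0.0448
gripper_force: 60.0
```

```bash
python3 - <<'E'
from h import *
np.set_printoptions(precision=4,suppress=True)
im=cv2.imread('pics/top0.png').astype(float);g=im.sum(2)
def edge(c,a,b,sg):
    p=g[a:b,c-1:c+2].mean(1);d=sg*np.diff(p);i=d.argmax()
    j=slice(max(i-1,0),i+2);w=np.clip(d[j],0,None);return a+.5+(w*np.arange(a,b)[:-1][j]).sum()/w.sum()-a
def line(cols,a,b,sg,z):
    P=np.array([onz('top',(c,edge(c,a,b,sg)),z)[:2] for c in cols])
    f=np.polyfit(P[:,1],P[:,0],1);print(f,np.std(P[:,0]-np.polyval(f,P[:,1])).round(4))
line([206,210,214,218,222,226,230,300,304,308,312,365,370,375,400,404],168,176,-1,.1)   # front ways edge -> green
line(list(range(206,236,4))+list(range(310,396,6)),178,184,-1,.08) # lead screw lower edge
line(range(326,364,3),132,141,-1,.21)
plan(.6155,.02,.210-.0055,-90)
s=capture('side');t=capture('top')
cv2.imwrite('pics/s5.png',s[...,::-1]);cv2.imwrite('pics/t5.png',t[...,::-1])
E
```

```text
[0.0045 0.5587] 0.0009
[0.0024 0.5372] 0.0007
[-0.0007  0.6489] 0.0003
tcp [0.6134 0.0645 0.2035] yaw -90.7 -> [ 0.371 -0.022 -0.008] turn -0.002 t 13.25 J [ 24.  17. -10.  -0. -64. -25.] F [-0.3  0.3 -4.1] w 0.0448
```

Call:
drive_tool(increments=[[[-1,0.1,-0.013,-0.027,-0.0014],[-1,0.25,-0.013,-0.027,-0.0014],[-1,0.4,-0.013,-0.027,-0.0014],[-1,0.42,-0.013,-0.027,-0.0014],[-1,0.42,-0.013,-0.027,-0.0014]]])

```text
time_s: 13.98
tcp_pos: [0.616, 0.0137, 0.209]
eef_rot: [-180.0, 0.0, -90.2]
contact_force: [-0.6, 0.2, -4.3]
gripper_width: 0.0448
gripper_force: 60.0
```

```bash
python3 - <<'E'
from h import *
plan(.615,.005,.2067,-90.2)
s=capture('side');t=capture('top')
cv2.imwrite('pics/s6.png',s[...,::-1]);cv2.imwrite('pics/t6.png',t[...,::-1])
a=cv2.resize(t[110:190,225:325,::-1],None,fx=5,fy=5,interpolation=2);b=cv2.resize(s[130:230,180:240,::-1],None,fx=5,fy=5,interpolation=2)
cv2.imwrite('pics/v6.png',np.hstack([np.pad(a,((0,100),(0,0),(0,0))),b]))
E
```

```text
tcp [0.616  0.0137 0.209 ] yaw -90.2 -> [0.072 0.008 0.019] turn -0.0001 t 13.975 J [ 19.  16.  -9.  -0. -64. -20.] F [-0.6  0.2 -4.3] w 0.0448
```

View pics/v6.png

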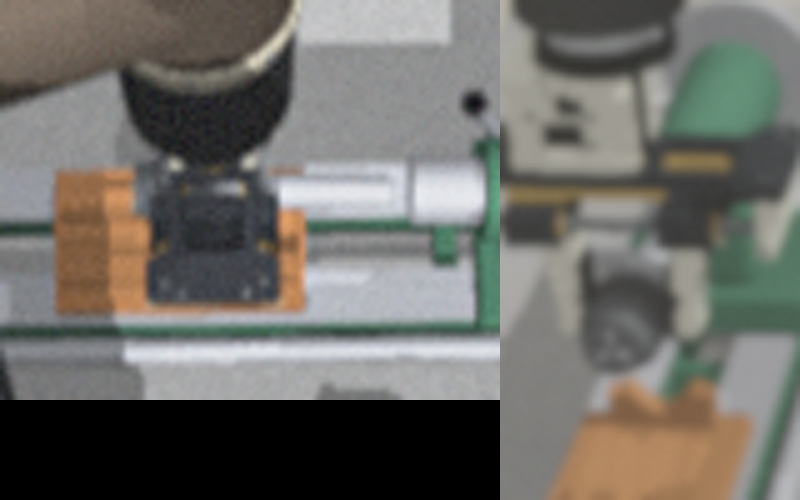

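```bash
python3 - <<'E'
from h import *
np.set_printoptions(precision=4,suppress=True)
g=cv2.imread('pics/t6.png').astype(float).mean(2)
for c in(284,288,292,296,300,303,305,306,307,309,312,315,318): print(c,g[138:160,c].astype(int).tolist())
print(g[148,296:324].astype(int).tolist())
E
```

```text
284 [149, 146, 147, 149, 145, 144, 134, 163, 196, 222, 229, 226, 211, 173, 147, 143, 141, 142, 137, 118, 113, 113]
288 [149, 149, 150, 145, 163, 188, 186, 168, 195, 220, 227, 227, 208, 194, 184, 161, 105, 77, 90, 128, 137, 126]
292 [143, 147, 145, 144, 163, 188, 190, 172, 194, 222, 230, 225, 214, 204, 201, 165, 106, 78, 107, 143, 141, 123]
296 [146, 148, 146, 146, 167, 186, 189, 169, 193, 221, 229, 226, 212, 202, 199, 166, 105, 83, 106, 139, 141, 127]
300 [149, 143, 147, 145, 171, 197, 193, 175, 188, 220, 230, 225, 213, 200, 200, 163, 103, 85, 104, 144, 134, 121]
303 [144, 140, 142, 146, 169, 204, 214, 203, 198, 207, 215, 213, 205, 205, 198, 160, 104, 85, 104, 142, 134, 117]
305 [139, 143, 143, 147, 167, 194, 206, 212, 209, 210, 210, 203, 208, 206, 193, 149, 98, 81, 107, 142, 137, 120]
306 [143, 149, 145, 135, 143, 159, 169, 170, 175, 175, 174, 169, 174, 174, 166, 139, 99, 79, 108, 138, 134, 119]
307 [145, 145, 138, 130, 133, 141, 149, 154, 166, 172, 173, 178, 179, 174, 170, 156, 128, 92, 104, 136, 133, 121]
309 [146, 145, 138, 135, 147, 174, 195, 213, 221, 229, 232, 234, 230, 223, 211, 188, 155, 102, 103, 139, 138, 120]
312 [143, 142, 142, 138, 149, 173, 193, 209, 220, 228, 229, 230, 229, 219, 208, 187, 153, 111, 95, 96, 99, 100]
315 [142, 144, 141, 140, 151, 175, 192, 208, 221, 227, 232, 231, 229, 220, 208, 189, 156, 111, 105, 110, 107, 107]
318 [140, 139, 133, 135, 152, 175, 197, 212, 222, 227, 231, 231, 230, 221, 207, 179, 149, 100, 101, 132, 130, 120]
[229, 227, 229, 229, 230, 230, 226, 215, 217, 210, 174, 173, 227, 232, 232, 229, 229, 229, 228, 232, 228, 229, 231, 229, 227, 210, 128, 121]
```

Call:
drive_tool(increments=[[[-1,0,0.004,0.019,0],[-1,0.05,0.004,0.019,0],[-1,0.15,0.004,0.019,0],[-1,0.25,0.004,0.019,0],[-1,0.25,0.004,0.019,0]]])

```text
time_s: 14.7
tcp_pos: [0.6156, -0.0168, 0.2076]
eef_rot: [-180.0, -0.1, -90.2]
contact_force: [-1.9, -2.4, -0.2]
gripper_width: 0.045
gripper_force: 59.9
```

Call:
drive_tool(increments=[[[-1,0.08,0,0,0],[-1,0.16,0,0,0],[-1,0.25,0,0,0],[-1,0.25,0,0,0]]])

```text
time_s: 15.2
tcp_pos: [0.6154, -0.0471, 0.2071]
eef_rot: [-180.0, -0.1, -90.2]
contact_force: [-2.2, -3.0, 2.0]
gripper_width: 0.045
gripper_force: 60.0
```

Call:
drive_tool(increments=[[[-1,0,0.004,-0.012,0],[-1,0.03,0.004,-0.012,0],[-1,0.06,0.004,-0.012,0],[-1,0.06,0.004,-0.012,0]]])

```text
time_s: 15.7
tcp_pos: [0.6151, -0.0529, 0.2082]
eef_rot: [-180.0, -0.0, -90.2]
contact_force: [-0.1, 0.5, 0.4]
gripper_width: 0.0447
gripper_force: 60.0
```

Call:
drive_tool(increments=[[[-1,0.03,0,0,0],[-1,0.06,0,0,0],[-1,0.06,0,0,0]]])

```text
time_s: 16.08
tcp_pos: [0.615, -0.0606, 0.2082]
eef_rot: [-180.0, -0.0, -90.2]
contact_force: [-1.1, 0.1, 0.4]
gripper_width: 0.0448
gripper_force: 60.0
```

Call:
drive_tool(increments=[[[-1,0.02,0.002,-0.006,0],[-1,0.045,0.002,-0.006,0],[-1,0.06,0.002,-0.006,0],[-1,0.06,0.002,-0.006,0]]])

```text
time_s: 16.58
tcp_pos: [0.6149, -0.0661, 0.2083]
eef_rot: [-180.0, 0.1, -90.2]
contact_force: [2.1, 6.5, -1.5]
gripper_width: 0.0449
gripper_force: 60.0
```

Call:
drive_tool(increments=[[[-1,0.012,0,0,0],[-1,0.025,0,0,0],[-1,0.025,0,0,0]]])

```text
time_s: 16.95
tcp_pos: [0.615, -0.0681, 0.2079]
eef_rot: [-180.0, 0.2, -90.2]
contact_force: [1.6, 10.4, -4.2]
gripper_width: 0.045
gripper_force: 60.0
```

Call:
drive_tool(increments=[[[-1,0,0,0,0],[-1,0,0,0,0]]])

```text
time_s: 17.2
tcp_pos: [0.615, -0.0681, 0.2078]
eef_rot: [-180.0, 0.2, -90.1]
contact_force: [2.0, 10.8, -3.5]
gripper_width: 0.0446
gripper_force: 60.0
```

Call:
drive_tool(increments=[[[0.3,0,0,0,0],[0.3,0,0,0,0],[0.3,0,0,0,0],[0.3,0,0,0,0],[1,0,0,0,0]]])

```text
time_s: 17.82
tcp_pos: [0.6146, -0.0704, 0.209]
eef_rot: [-180.0, -0.0, -90.2]
contact_force: [0.5, -0.0, 0.1]
gripper_width: 0.0622
gripper_force: 0.0
```

Call:
drive_tool(increments=[[[1,0,0,0,0],[1,0,0,0,0],[1,0,0,-0.2,0],[1,0,0,-0.6,0],[1,0,0,-0.9,0]]])

```text
time_s: 18.45
tcp_pos: [0.6149, -0.0702, 0.3189]
eef_rot: [-179.9, -0.0, -90.2]
contact_force: [0.5, 0.1, 0.1]
gripper_width: 0.0878
gripper_force: 0.0
```

Call:
drive_tool(increments=[[[1,-0.5,0,0,0],[1,-1,0,0,0]]])

```text
time_s: 18.7
tcp_pos: [0.615, 0.0506, 0.3177]
eef_rot: [-179.9, 0.0, -90.3]
contact_force: [0.7, 0.1, -0.1]
gripper_width: 0.0881
gripper_force: 0.0
```

```bash
python3 - <<'E'
from h import *
plan(.3943,.163,.2067,-6)
s=capture('side');t=capture('top')
cv2.imwrite('pics/s7.png',s[...,::-1]);cv2.imwrite('pics/t7.png',t[...,::-1])
a=cv2.resize(t[110:190,225:325,::-1],None,fx=5,fy=5,interpolation=2);b=cv2.resize(s[130:230,180:240,::-1],None,fx=5,fy=5,interpolation=2)
cv2.imwrite('pics/v7.png',np.hstack([np.pad(a,((0,100),(0,0),(0,0))),b]))
E
```

```text
tcp [0.615  0.0506 0.3177] yaw -90.3 -> [-0.928  1.844  0.925] turn -0.2341 t 18.7 J [ 23.  13.   0.  -0. -77. -23.] F [ 0.7  0.1 -0.1] w 0.0881
```

View pics/v7.png

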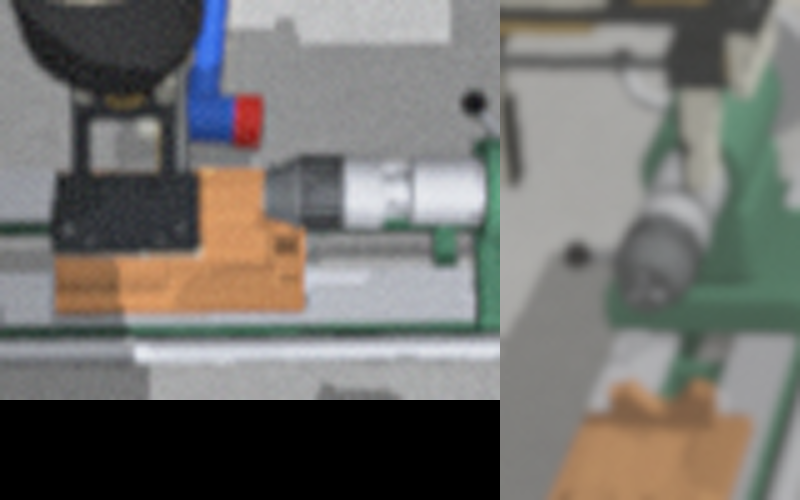

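Call:
drive_tool(increments=[[[1,0,0.45,0,0],[1,0,0.92,0,0]]])

```text
time_s: 19.05
tcp_pos: [0.5035, 0.0501, 0.3159]
eef_rot: [179.9, -0.1, -90.2]
contact_force: [-0.5, 0.5, 1.0]
gripper_width: 0.0872
gripper_force: 0.0
```

Call:
drive_tool(increments=[[[1,-0.3,0.3,0,-0.029],[1,-0.6,0.6,0,-0.058],[1,-0.9,0.9,0,-0.087],[1,-0.93,0.92,0,-0.116],[1,-0.93,0.92,0,-0.146]]])

```text
time_s: 19.68
tcp_pos: [0.3939, 0.1626, 0.3173]
eef_rot: [-179.9, -0.0, -37.2]
contact_force: [0.0, -0.5, -0.0]
gripper_width: 0.0877
gripper_force: 0.0
```

Call:
drive_tool(increments=[[[1,0,0,0.3,-0.029],[1,0,0,0.6,-0.058],[1,0,0,0.95,-0.089],[1,0,0,1,-0.089],[1,0,0,1,-0.089]]])

```text
time_s: 20.3
tcp_pos: [0.395, 0.1622, 0.1978]
eef_rot: [180.0, -0.0, -5.8]
contact_force: [-0.3, -0.3, 0.8]
gripper_width: 0.0877
gripper_force: 0.0
```

```bash
python3 - <<'E'
from h import *
np.set_printoptions(precision=4,suppress=True)
plan(.3945,.164,.016,-5.7)
print('nose',onz('top',(225+262/5-.5,148.5),.21),'mouth',onz('top',(225+412/5-.5,148.5),.21),'back',onz('top',(225+388/5-.5,148.5),.21))
E
```

```text
tcp [0.395  0.1622 0.1978] yaw -5.8 -> [-0.006 -0.015  1.515] turn -0.0004 t 20.3 J [ 49.  -2. -32.   0. -59.  35.] F [-0.3 -0.3  0.8] w 0.0877
nose [ 0.6126 -0.0142  0.21  ] mouth [ 0.6115 -0.1085  0.21  ] back [ 0.6117 -0.0934  0.21  ]
```

Call:
drive_tool(increments=[[[1,0,-0.015,0.4,0],[1,0,-0.015,0.8,0],[1,0,-0.015,1,0]]])

```text
time_s: 20.68
tcp_pos: [0.3952, 0.1642, 0.0767]
eef_rot: [-180.0, -0.0, -5.8]
contact_force: [-0.1, -0.3, -0.4]
gripper_width: 0.0879
gripper_force: 0.0
```

Call:
drive_tool(increments=[[[1,0,0,0.3,0],[1,0,0,0.48,0],[0.3,0,0,0.51,0],[0,0,0,0.51,0],[-0.2,0,0,0.51,0]]])

```text
time_s: 21.3
tcp_pos: [0.3955, 0.1647, 0.0169]
eef_rot: [-179.9, -0.1, -5.6]
contact_force: [0.4, 0.8, 0.7]
gripper_width: 0.0631
gripper_force: 0.0
```

Call:
drive_tool(increments=[[[-1,0,0,0,0],[-1,0,0,0,0],[-1,0,0,0,0],[-1,0,0,0,0],[-1,0,0,0,0]]], squeeze=60)

```text
time_s: 21.92
tcp_pos: [0.3947, 0.1639, 0.0157]
eef_rot: [-180.0, -0.0, -5.6]
contact_force: [-0.4, -0.4, 1.8]
gripper_width: 0.024
gripper_force: 59.9
```

Call:
drive_tool(increments=[[[-1,0,0,0,0],[-1,0,0,0,0]]])

```text
time_s: 22.18
tcp_pos: [0.3947, 0.1639, 0.0157]
eef_rot: [-180.0, -0.0, -5.6]
contact_force: [0.3, 0.5, 3.3]
gripper_width: 0.0235
gripper_force: 59.9
```

Call:
drive_tool(increments=[[[-1,0,0,-0.2,0],[-1,0,0,-0.5,0],[-1,0,0,-0.8,0],[-1,0,0,-0.8,0]]])

```text
time_s: 22.68
tcp_pos: [0.3956, 0.1649, 0.1137]
eef_rot: [-179.8, -0.2, -5.6]
contact_force: [-0.4, 0.2, -3.1]
gripper_width: 0.0232
gripper_force: 59.8
```

Call:
drive_tool(increments=[[[-1,0.02,0.2,-0.3,-0.005],[-1,0.04,0.4,-0.6,-0.01],[-1,0.068,0.65,-0.78,-0.015],[-1,0.068,0.7,-0.783,-0.015]]])

```text
time_s: 23.18
tcp_pos: [0.3944, 0.0785, 0.2058]
eef_rot: [-179.9, -0.0, -0.3]
contact_force: [-0.9, -0.2, -3.8]
gripper_width: 0.0233
gripper_force: 59.8
```

Call:
drive_tool(increments=[[[-1,0.2,0,0,0],[-1,0.5,0,0,0],[-1,0.75,0,0,0],[-1,0.75,0,0,0]]])

```text
time_s: 23.68
tcp_pos: [0.4852, 0.0791, 0.203]
eef_rot: [179.9, 0.2, -0.3]
contact_force: [0.0, -0.1, -3.4]
gripper_width: 0.0235
gripper_force: 59.8
```

```bash
python3 - <<'E'
from h import *
plan(.5665,.07,.2057,-.2)
E
```

```text
tcp [0.4852 0.0791 0.203 ] yaw -0.3 -> [ 0.678  0.072 -0.023] turn -0.0003 t 23.675 J [ 32.   5. -25.  -0. -61.  57.] F [ 0.  -0.1 -3.4] w 0.0235
```

Call:
drive_tool(increments=[[[-1,0.2,0.07,-0.01,0],[-1,0.45,0.07,-0.01,0],[-1,0.65,0.07,-0.01,0],[-1,0.68,0.07,-0.01,0],[-1,0.68,0.07,-0.01,0]]])

```text
time_s: 24.3
tcp_pos: [0.5649, 0.0704, 0.2054]
eef_rot: [180.0, 0.1, -0.2]
contact_force: [-0.5, -0.2, -2.8]
gripper_width: 0.0235
gripper_force: 59.8
```

```bash
python3 - <<'E'
from h import *
plan(.5665,.04,.2057,-.2)
s=capture('side');t=capture('top')
cv2.imwrite('pics/s8.png',s[...,::-1]);cv2.imwrite('pics/t8.png',t[...,::-1])
a=cv2.resize(t[110:210,225:325,::-1],None,fx=4,fy=4,interpolation=2);b=cv2.resize(s[130:250,160:260,::-1],None,fx=4,fy=4,interpolation=2)
cv2.imwrite('pics/v8.png',np.hstack([np.pad(a,((0,80),(0,0),(0,0))),b]))
E
```

```text
tcp [0.5649 0.0704 0.2054] yaw -0.2 -> [ 0.014  0.253 -0.002] turn -0.0001 t 24.3 J [ 27.  12. -15.  -0. -63.  63.] F [-0.5 -0.2 -2.8] w 0.0235
```

View pics/v8.png

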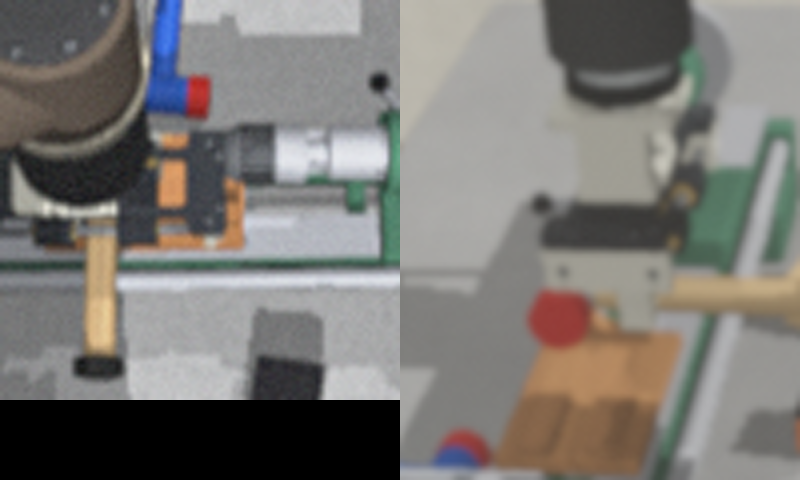

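Call:
drive_tool(increments=[[[-1,0.01,0.1,0,0],[-1,0.01,0.25,0,0],[-1,0.01,0.25,0,0],[-1,0.01,0.32,0,0],[-1,0.01,0.36,0,0]]])

```text
time_s: 25.02
tcp_pos: [0.5674, 0.0275, 0.207]
eef_rot: [-179.9, -0.1, -0.2]
contact_force: [-1.5, 8.3, -2.4]
gripper_width: 0.0238
gripper_force: 59.8
```

Call:
drive_tool(increments=[[[-1,0,0.02,0,0],[-1,0,0.02,0,0]]])

```text
time_s: 25.28
tcp_pos: [0.5674, 0.0258, 0.207]
eef_rot: [-179.9, -0.0, -0.2]
contact_force: [-2.2, 6.5, -1.5]
gripper_width: 0.0238
gripper_force: 59.8
```

Call:
drive_tool(increments=[[[-1,0,-0.12,0,0],[-1,0,-0.12,0,0],[-1,0,-0.12,0,0],[-1,0,-0.02,0,0],[-1,0,0.04,0,0]]])

```text
time_s: 25.9
tcp_pos: [0.5668, 0.0212, 0.2066]
eef_rot: [-179.8, 0.0, -0.2]
contact_force: [-7.3, 19.4, 0.4]
gripper_width: 0.0234
gripper_force: 60.0
```

Call:
drive_tool(increments=[[[-1,0,0.01,0,0]]])

```text
time_s: 26.02
tcp_pos: [0.5667, 0.0204, 0.2066]
eef_rot: [-179.8, 0.0, -0.2]
contact_force: [-5.3, 15.7, -0.1]
gripper_width: 0.0235
gripper_force: 59.9
```

Call:
drive_tool(increments=[[[-1,0,-0.12,0,0],[-1,0,-0.12,0,0],[-1,0,-0.12,0,0],[-1,0,-0.02,0,0],[-1,0,0.05,0,0]]])

```text
time_s: 26.65
tcp_pos: [0.566, 0.0168, 0.2059]
eef_rot: [-179.5, 0.1, -0.2]
contact_force: [-18.7, 43.7, 2.8]
gripper_width: 0.0237
gripper_force: 60.4
```

Call:
drive_tool(increments=[[[-1,0,-0.1,0,0],[-1,0,-0.17,0,0],[-1,0,-0.17,0,0],[-1,0,-0.06,0,0],[-1,0,0.02,0,0]]])

```text
time_s: 27.28
tcp_pos: [0.5656, 0.0152, 0.2057]
eef_rot: [-179.4, 0.1, -0.2]
contact_force: [-21.2, 53.9, 3.6]
gripper_width: 0.0236
gripper_force: 60.9
```

Call:
drive_tool(increments=[[[-1,0,-0.15,0,0],[-1,0,-0.4,0,0],[-1,0,-0.7,0,0],[-1,0,-0.7,0,0]]])

```text
time_s: 27.78
tcp_pos: [0.5677, 0.0954, 0.2068]
eef_rot: [180.0, -0.0, -0.1]
contact_force: [-0.0, -0.5, -2.3]
gripper_width: 0.0238
gripper_force: 60.0
```

```bash
python3 - <<'E'
from h import *
np.set_printoptions(precision=4,suppress=True)
plan(.3947,.08,.2057,-5.6)
s=capture('side');t=capture('top')
cv2.imwrite('pics/s9.png',s[...,::-1]);cv2.imwrite('pics/t9.png',t[...,::-1])
a=cv2.resize(t[120:220,225:325,::-1],None,fx=4,fy=4,interpolation=2);b=cv2.resize(s[130:230,160:260,::-1],None,fx=4,fy=4,interpolation=2)
cv2.imwrite('pics/v9.png',np.hstack([a,b]))
for n in('t7','t9'): print(cv2.imread(f'pics/{n}.png')[147:150].mean((0,2))[270:325].astype(int).tolist())
E
```

```text
tcp [0.5677 0.0954 0.2068] yaw -0.1 -> [-1.442  0.131  0.01 ] turn 0.0152 t 27.775 J [ 29.  13. -15.   0. -63.  61.] F [-0.  -0.5 -2.3] w 0.0238
[153, 149, 152, 149, 151, 151, 151, 146, 127, 115, 116, 113, 112, 117, 124, 104, 95, 102, 108, 111, 110, 112, 110, 138, 200, 224, 224, 225, 222, 222, 221, 217, 219, 218, 223, 223, 204, 179, 222, 229, 228, 226, 226, 227, 226, 227, 227, 228, 227, 227, 223, 207, 129, 116, 129]
[76, 89, 87, 127, 150, 152, 152, 152, 146, 134, 142, 147, 132, 118, 117, 117, 114, 118, 123, 122, 109, 110, 110, 110, 112, 110, 107, 123, 185, 225, 226, 224, 223, 222, 224, 221, 200, 178, 223, 230, 228, 227, 228, 227, 228, 228, 228, 228, 229, 228, 223, 208, 129, 117, 132]
```

View pics/v9.png

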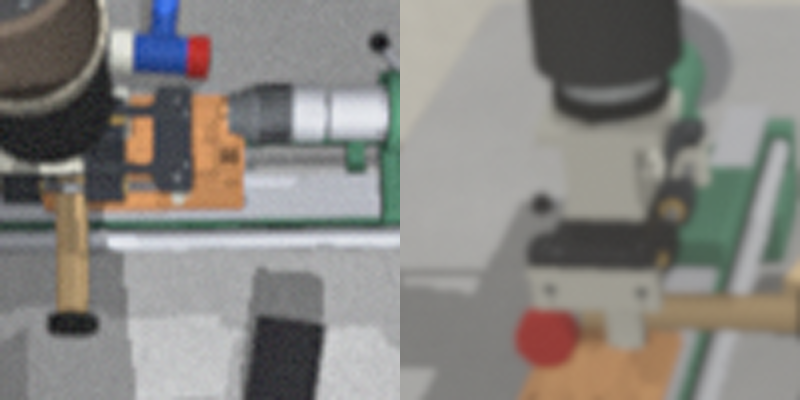

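Call:
drive_tool(increments=[[[-1,-0.005,0.3,0,0],[-1,-0.005,0.55,0,0],[-1,-0.005,0.6,0,0],[-1,-0.005,0.66,0,0],[-1,-0.005,0.71,0,0]]])

```text
time_s: 28.5
tcp_pos: [0.5653, 0.0149, 0.2061]
eef_rot: [-179.4, 0.0, -0.2]
contact_force: [-15.9, 45.8, 3.6]
gripper_width: 0.024
gripper_force: 61.0
```

Call:
drive_tool(increments=[[[-1,0,0.01,0,0]]])

```text
time_s: 28.62
tcp_pos: [0.5654, 0.0151, 0.2062]
eef_rot: [-179.4, 0.0, -0.1]
contact_force: [-14.1, 39.0, 1.8]
gripper_width: 0.0239
gripper_force: 60.8
```

Call:
drive_tool(increments=[[[-1,0,-0.15,0,0],[-1,0,-0.4,0,0],[-1,0,-0.6,0,0],[-1,0,-0.6,0,0]]])

```text
time_s: 29.12
tcp_pos: [0.567, 0.0813, 0.2068]
eef_rot: [180.0, -0.0, -0.1]
contact_force: [-0.1, -0.0, -2.8]
gripper_width: 0.0233
gripper_force: 60.0
```

```bash
python3 - <<'E'
from h import *
plan(.3947,.09,.2057,-5.6)
t=capture('top');cv2.imwrite('pics/t10.png',t[...,::-1])
for n in('t7','t9','t10'): print(cv2.imread(f'pics/{n}.png')[147:150].mean((0,2))[290:312].astype(int).tolist())
print([onz('top',(c,148.5),.233)[1].round(4) for c in(293.5,297.7,307)])
E
```

```text
tcp [0.567  0.0813 0.2068] yaw -0.1 -> [-1.436 -0.07   0.009] turn 0.0152 t 29.125 J [ 28.  12. -15.   0. -63.  62.] F [-0.1 -0.  -2.8] w 0.0233
[110, 112, 110, 138, 200, 224, 224, 225, 222, 222, 221, 217, 219, 218, 223, 223, 204, 179, 222, 229, 228, 226]
[109, 110, 110, 110, 112, 110, 107, 123, 185, 225, 226, 224, 223, 222, 224, 221, 200, 178, 223, 230, 228, 227]
[106, 110, 110, 110, 112, 110, 107, 125, 184, 224, 225, 224, 223, 224, 223, 220, 200, 180, 222, 229, 228, 226]
[np.float64(-0.0655), np.float64(-0.0784), np.float64(-0.1071)]
```

Call:
drive_tool(increments=[[[-1,-0.25,0,0,0],[-1,-0.5,0,0,0],[-1,-0.72,0,0,0]]])

```text
time_s: 29.55
tcp_pos: [0.4794, 0.0794, 0.2068]
eef_rot: [180.0, 0.0, -0.3]
contact_force: [-0.4, -0.2, -2.3]
gripper_width: 0.0238
gripper_force: 60.0
```

Call:
drive_tool(increments=[[[-1,-0.3,0,0,0],[-1,-0.55,0,0,0],[-1,-0.72,0,0,0],[-1,-0.72,0,0,0]]])

```text
time_s: 30.05
tcp_pos: [0.393, 0.0799, 0.2073]
eef_rot: [-180.0, -0.1, -0.2]
contact_force: [0.1, -0.2, -3.8]
gripper_width: 0.0238
gripper_force: 60.0
```

Call:
drive_tool(increments=[[[-1,0,-0.2,0.2,0],[-1,0,-0.45,0.4,0],[-1,0,-0.69,0.6,0],[-1,0,-0.69,0.7,0],[-1,0,-0.69,0.7,0]]])

```text
time_s: 30.68
tcp_pos: [0.3941, 0.1626, 0.122]
eef_rot: [179.9, 0.1, -0.2]
contact_force: [0.8, 0.3, -2.7]
gripper_width: 0.0234
gripper_force: 60.0
```

Call:
drive_tool(increments=[[[-1,0,0,0.3,0],[-1,0,0,0.6,0],[-1,0,0,0.75,0],[-1,0,0,0.8,0],[-1,0,0,0.8,0]]])

```text
time_s: 31.3
tcp_pos: [0.3949, 0.1634, 0.0274]
eef_rot: [-180.0, -0.0, -0.2]
contact_force: [-0.3, 0.4, -2.9]
gripper_width: 0.0235
gripper_force: 60.0
```

Call:
drive_tool(increments=[[[-1,0,0,0.03,0],[-1,0,0,0.06,0],[-1,0,0,0.09,0],[-1,0,0,0.095,0],[-1,0,0,0.095,0]]])

```text
time_s: 31.92
tcp_pos: [0.3944, 0.1636, 0.0157]
eef_rot: [-180.0, -0.0, -0.2]
contact_force: [-1.1, -0.5, 3.2]
gripper_width: 0.0238
gripper_force: 60.0
```

Call:
drive_tool(increments=[[[0,0,0,0,0],[0.5,0,0,0,0],[0.5,0,0,0,0],[0.8,0,0,0,0],[1,0,0,0,0]]])

```text
time_s: 32.55
tcp_pos: [0.3943, 0.1635, 0.0154]
eef_rot: [180.0, -0.0, -0.2]
contact_force: [1.1, -0.0, 0.4]
gripper_width: 0.0682
gripper_force: 0.0
```

Call:
drive_tool(increments=[[[1,0,0,0,0],[1,0,0,0,0],[1,0,0,-0.3,0],[1,0,0,-0.6,0],[1,0,0,-1,0]]])

```text
time_s: 33.17
tcp_pos: [0.3937, 0.1629, 0.1361]
eef_rot: [179.9, 0.1, -0.2]
contact_force: [0.2, 0.9, -0.5]
gripper_width: 0.0875
gripper_force: 0.0
```

Call:
drive_tool(increments=[[[1,-0.3,0.3,-0.5,0],[1,-0.3,0.6,-0.8,0],[1,-0.3,0.8,-0.8,0],[1,-0.3,0.8,-0.8,0]]])

```text
time_s: 33.67
tcp_pos: [0.3577, 0.0666, 0.2322]
eef_rot: [-179.9, -0.1, -0.3]
contact_force: [-0.5, 0.5, 0.1]
gripper_width: 0.0877
gripper_force: 0.0
```

```bash
python3 - <<'E'
from h import *
print(r.get_state())
s=capture('side');t=capture('top')
a=cv2.resize(t[110:270,200:400,::-1],None,fx=2,fy=2);b=cv2.resize(s[130:330,180:380,::-1],None,fx=2,fy=2)
cv2.imwrite('pics/v11.png',np.hstack([np.pad(a,((0,80),(0,0),(0,0))),b]))
E
```

```text
{'time_s': 33.675, 'joints': array([ 4.23449586e+01, -1.09690929e+01, -3.51867078e+01, -1.26342459e-02,
       -6.56442725e+01,  4.73294051e+01]), 'qd': array([ 1.44724289,  2.01500438,  0.0120851 ,  0.18723974,  0.74916363,
       -1.71839082]), 'joint_torque': array([ -0.61531886, -14.34737474,  28.78636837,   6.85777724,
        -0.10152109,   0.42564673]), 'tcp_pos': array([0.35767283, 0.06656657, 0.23215994]), 'eef_rot': array([-1.79897918e+02, -9.37389885e-02, -3.30916334e-01]), 'contact_force': array([-0.45110164,  0.54854339,  0.1357381 ]), 'moment': array([-0.0530415 ,  0.12489652, -0.01136041]), 'gripper_force': 0.0, 'gripper_width': 0.08768007732869233}
```

View pics/v11.png

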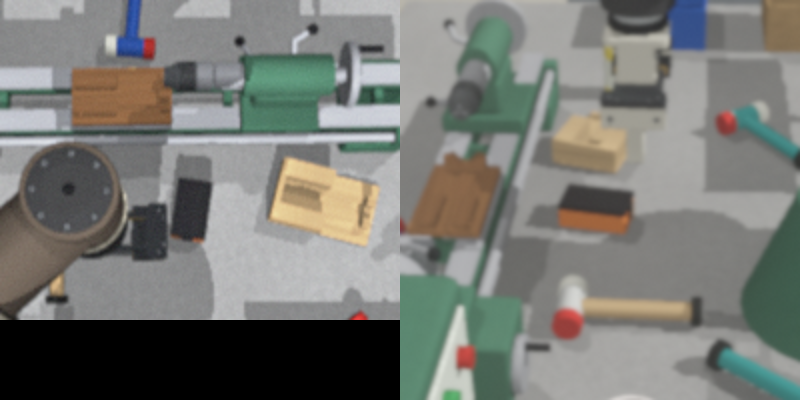

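The chuck is seated in the quill, with no gap at about top (307,148). The mallet lies flat at about side (265,287), the drill case hasn't moved, and the gripper is clear.

```bash
python3 -c "
from plant import job
print(job.close_job())"
```

```text
the job is handed in; nothing more can be done
None
```

The chuck is in the quill and did not move on the last tap (about 45 N), the mallet lies flat on the bench, nothing else was touched, and the job was handed in at about 34 s; no verdict was shown.

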